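# Close and weight two cheese moulds

### The job

The cheeses have been turned and need pressing again: seat the large blue follower level on the cheese in the large mould and the small one in the small mould, then set the large grey ring weight centred on the large follower and the small ring weight centred on the small one. Set everything down gently, without dropping it, and keep the moulds standing where they are. Leave the bottle and the jug alone.

Things in the scene. Friction and masses are not known exactly. Their poses are not given: they have to be found in the camera images.
- mould_large: the large cheese mould, upright, loose but heavy (1.1 kg with the cheese): an ivory tapered plastic cup with rows of small drain holes, 90 mm high, 120 mm across at the foot, flaring to 144 mm outside (136 mm inside) at its open top. A firm yellow cheese fills it up to 72 mm above the table, where the inside is 124 mm across. Origin: centre of its underside; z up.
- mould_small: the small cheese mould, upright, loose but heavy (0.5 kg with the cheese): an ivory tapered plastic cup with rows of small drain holes, 75 mm high, 88 mm across at the foot, flaring to 110 mm outside (102 mm inside) at its open top. A firm yellow cheese fills it up to 58 mm above the table, where the inside is 90 mm across. Origin: centre of its underside; z up.
- follower_large_center (a point): the large follower (pressing plate), loose, lying flat: blue disc, diameter 114 mm, 22 mm thick, with a round central knob 26 mm wide from 14 to 36 mm above the plate (16 mm neck below it). Total height 58 mm. This point: on its axis, half-way up, 29 mm above its underside and 18 mm below the knob's middle; z up. Seated on the cheese its plate stands 4 mm above the mould's rim.
- follower_small_center (a point): the small follower (pressing plate), loose, lying flat: blue disc, diameter 80 mm, 21 mm thick, with a round central knob 22 mm wide from 14 to 36 mm above the plate (16 mm neck below it). Total height 57 mm. This point: on its axis, half-way up, 28.5 mm above its underside and 17.5 mm below the knob's middle; z up. Seated on the cheese its plate stands 4 mm above the mould's rim.
- weight_large_center (a point): the large press weight, loose, about 0.7 kg: grey-brown ring, outside 100 mm, through hole 62 mm, 50 mm high, with a steel carrying bail on top: a 12 mm round bar, level, along this frame's x across the ring's middle, 69 mm clear between its uprights, its centre line 80 mm above the underside. This point: on the axis, 43 mm above the underside. The follower's knob fits inside the hole.
- weight_small_center (a point): the small press weight, loose, about 0.33 kg: grey-brown ring, outside 72 mm, through hole 48 mm, 50 mm high, with a steel carrying bail on top: a 12 mm round bar, level, along this frame's x across the ring's middle, 48 mm clear between its uprights, its centre line 80 mm above the underside. This point: on the axis, 43 mm above the underside. The follower's knob fits inside the hole.
- culture_bottle: bystander: an upright amber glass bottle with a white cap and a paper label, 54 mm in diameter, 120 mm high, origin at the centre of its underside; it stands among the work
- jug: bystander: an upright stainless jug with a side handle, 96 mm in diameter, 120 mm high, at the left edge of the work, its handle pointing away to the left; origin at the centre of its underside
Not all that is in view belongs to the job. Leave any pink or red look-alike of the part that bears follower_small_center alone.

How it is judged:
By the outcome, as a careful person would: the job done as asked, in the order asked, and still so for the second after the job is handed in, with the robot touching nothing.
It also fails if it takes over 118 s, if anything falls off the work surface, if the arm or the gripper's body presses on something with over 40 N, if the wrist force passes 120 N, or if a joint passes its speed limit or range.

### The arm

A 7-joint arm with a two-finger parallel gripper is mounted at the origin on the work surface. World frame = base frame: x ahead of the robot, y to its left, z up, the work surface at z = 0. Lengths are in m, angles in rad, forces in N, time in s.
With the tool pointing down it reaches from about 0.425 to 0.925 m from the base axis. Payload 6.8 kg.
Tool frame: the origin (TCP) lies on the front face of the gripper's body, between the roots of the fingers; the fingertips stand 73 mm ahead of it and the grasp point (between the pads) lies 54 mm ahead of it (env.nose_length is the distance from the TCP to the fingertips, in m); z points along the fingers, y is the line along which they close (so a half turn about z gives the same grasp; the last joint's range is limited). The gripper opens to 85 mm and grips with 20 to 120 N. Pads are 22 mm wide; open, the fingers measure 114 mm over their backs; the gripper's body (76 mm by 85 mm) begins 54 mm behind the grasp point. The pads swing forward as they close: fully open they stand 13 mm farther back than shut.
Start: joints at [-1.258, 0.477, 0.022, 1.555, -0.011, 1.109, -0.083], TCP at [0.276, 0.616, 0.304] pointing down, gripper open.
Joint ranges: [-2.96, 2.96], [-0.34, 2.1], [-1.41, 1.46], [0.24, 2.44], [-1.37, 4.51], [0.17, 1.92], [-2.96, 2.96]. Speed limits (rad/s): [2.39, 2.39, 3.14, 3.14, 3.14, 3.14, 3.14].

### API

Orientations are given as a unit quaternion [w, x, y, z].
In Python, from cell import env, kin, camera, calibration, job gives the robot as it stands. The module is installed in compiled form; this text tells all that it offers. Calls block until the motion is done:
- env.reach(position, orientation): joint-space move of the TCP to a pose.
- env.movel(position, velocity=0.15, rot=None, stop_force=None): straight line of the TCP; rot=None keeps the orientation; velocity is the mean speed in m/s. With stop_force (N) it stops when the force on the tool has changed by that much, and returns True; else False.
- env.goto_joints(angles): joint-space move.
- env.grip(opening, f_grip=None): finger opening in m; f_grip is the grip in N (None keeps the last); returns when the fingers have stopped.
- env.dwell(seconds).
- kin.inverse_kinematics(position, orientation): joint angles nearest the present ones, or None.
- env.get_state(): the state.
- camera(name): name is "scene" or "top" or "wrist"; returns (picture, depth): 400x640x3 uint8, blue, green, red; 400x640 float32, m along the optical axis (not along the pixel's ray), 0 where there is no reading.
- calibration(name): a dict with "fx", "fy", "cx", "cy" (pixels), "k1" (the pictures are not rectified: a ray, as slopes to the right and down, at radius r is drawn at 1 + k1 r^2 times it, then the intrinsics apply), "rvec" (rotation vector, rad) and "tvec" (3), from world to camera coordinates, as OpenCV has them. Camera axes: x right, y down, z forward; pixel columns grow to the right and rows downward; lengths in m; the calibration is good to about 2 mm. A picture is of the moment at which its call begins: read the wrist's pose just before it. calibration takes no time and is no camera call; for the wrist camera it gives the pose at the moment of the call.
A pose or a line that the arm cannot do raises env.PlanningError and nothing moves.
- job.job_done(): hands the job in; it is judged then, once.
The state is a dict: "time": time; "qpos": joint angles; "joint_velocities": joint speeds; "joint_torque": joint torques, N m; "tcp_pos": TCP position; "orientation": TCP orientation; "force": force on the tool from outside, world axes, zero at the start; "torque": the same for the moment, N m; "opening": finger opening in m; "gripper_force": force on a finger pad.
Only numpy, scipy, OpenCV 4.12 (cv2) and the standard library are available. Lean on these libraries where they do the work, as an engineer would, in place of code of your own. Each camera call takes 0.05 s, during which the arm holds its last target. There are 200 camera calls.

## Working session

There is one attempt and no reset: what is moved stays moved. The work goes in short steps, each a Python script; the robot and the scene stay as the last script left them, time stands still between calls to the robot, and variables do not carry over. Pictures are saved under pics/ and viewed, at most 14 in all, crops included, and the job is handed in when it is done.

```bash
mkdir -p pics; ls; python3 - <<'E'
from cell import env,kin,camera,calibration,job
import cv2,numpy as np
for n in("scene","top"):
    p,d=camera(n); cv2.imwrite(f"pics/{n}0.png",p); np.save(f"{n}0.npy",d); print(n,calibration(n))
s=env.get_state();print(s['time'],s['tcp_pos'],s['orientation'],s['opening'],env.nose_length)
E
```

```text
pics
scene {'fx': 509.1542190578749, 'fy': 509.1542190578749, 'cx': 311.55922698247883, 'cy': 190.62730204452978, 'k1': -0.0016751950524602954, 'rvec': array([ 1.56163249,  1.75302953, -0.9114834 ]), 'tvec': array([ 0.01810326, -0.195803  ,  1.65798493])}
top {'fx': 488.3175600888299, 'fy': 488.3175600888299, 'cx': 322.008205727705, 'cy': 197.57895915667302, 'k1': -0.023452254917779743, 'rvec': array([ 2.14422047, -2.20554893,  0.07833904]), 'tvec': array([0.03427388, 0.47454519, 1.27139459])}
0.1 [0.27556194 0.61574037 0.30301595] [-1.26724972e-04  2.08849032e-01  9.77947543e-01 -8.17400936e-04] 0.08559523627908737 0.0726
```

View pics/scene0.png

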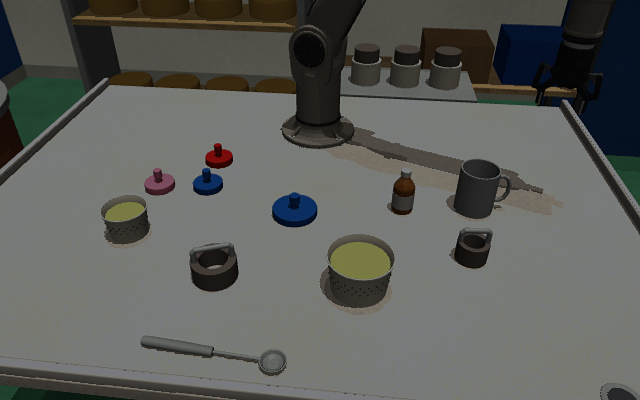

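View pics/top0.png

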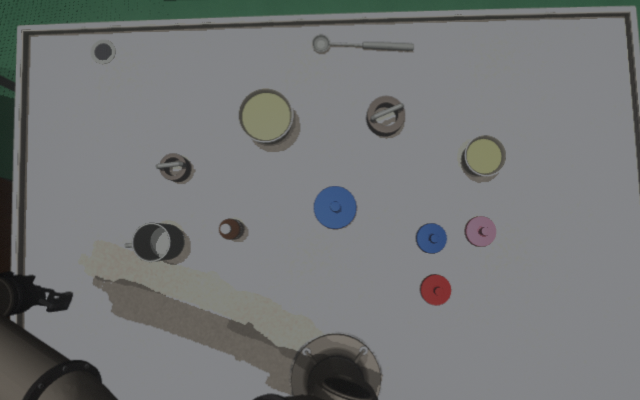

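The top view shows these objects (column, row):
- **Large follower:** blue, (335,207).
- **Small follower candidates:** blue (432,238), pink (481,231) and red (436,290). I choose the blue one.
- **Moulds:** large (267,118), small (484,157).
- **Ring weights:** large (386,116), small (175,167).
- **Bystanders:** bottle (231,229), jug (158,242).

```bash
cat > h.py <<'E'
from cell import env,kin,camera,calibration,job
import cv2,numpy as np
from scipy.optimize import least_squares
from scipy.spatial.transform import Rotation as Ro
def rays(c,uv):
    K=np.array([[c['fx'],0,c['cx']],[0,c['fy'],c['cy']],[0,0,1]])
    n=cv2.undistortPoints(np.float64(uv).reshape(-1,1,2),K,np.array([c['k1'],0,0,0.]))[:,0]
    R=cv2.Rodrigues(c['rvec'])[0]; return R,-R.T@c['tvec'],np.c_[n,np.ones(len(n))]
def onplane(c,uv,z):
    R,o,n=rays(c,uv); d=n@R; return o+d*((z-o[2])/d[:,2])[:,None]
def cloud(c,D):
    v,u=np.mgrid[:D.shape[0],:D.shape[1]]
    R,o,n=rays(c,np.c_[u.ravel(),v.ravel()])
    P=o+(n*D.reshape(-1,1))@R; P[D.ravel()==0]=np.nan
    return P.reshape(*D.shape,3)
def circ(P):
    f=least_squares(lambda q:np.hypot(P[:,0]-q[0],P[:,1]-q[1])-q[2],[*P[:,:2].mean(0),.05],loss='soft_l1',f_scale=.002)
    return f.x
def big(m):
    n,l,s,c=cv2.connectedComponentsWithStats(m.astype(np.uint8)); return l==1+s[1:,4].argmax()
def blue(p):
    h=cv2.cvtColor(p,cv2.COLOR_BGR2HSV); return (abs(h[...,0].astype(int)-110)<15)&(h[...,1]>120)&(h[...,2]>40)
def outline(m):
    c=max(cv2.findContours(m.astype(np.uint8),cv2.RETR_EXTERNAL,cv2.CHAIN_APPROX_NONE)[0],key=cv2.contourArea)
    return cv2.convexHull(c)[:,0].astype(float)
E
python3 - <<'E'
from h import *
p=cv2.imread("pics/top0.png");D=np.load("top0.npy");c=calibration("top");W=cloud(c,D)
t=W[350:352,200:500];print("table z",np.nanmedian(W[60:90,150:230,2]),np.nanstd(W[60:90,150:230,2]))
def win(u,v,r):
    m=np.zeros(D.shape,bool);m[v-r:v+r,u-r:u+r]=1;return m
for n,u,v,z,r in(("FL",335,207,.022,30),("FS",432,238,.021,22)):
    m=big(blue(p)&win(u,v,r)); P=onplane(c,outline(m),z)
    k=W[m&(W[...,2]>z+.02)]; print(n,circ(P),"plate z",np.nanmedian(W[m][:,2]),"knob",np.nanmedian(k,0),len(k))
for n,u,v,z,r in(("ML",267,118,.09,36),("MS",484,157,.075,28)):
    w=W[win(u,v,r)]; s=w[(w[:,2]>z-.006)]; print(n,"rim",circ(s),np.nanmedian(s[:,2]),len(s))
for n,u,v,r in(("WL",386,116,28),("WS",175,167,23)):
    w=W[win(u,v,r)]; s=w[(w[:,2]>.042)&(w[:,2]<.056)]; b=w[w[:,2]>.070]
    q=np.linalg.svd(b[:,:2]-b[:,:2].mean(0))[2][0]
    print(n,"ring",circ(s),len(s),"bail",b.mean(0),np.nanmax(b[:,2]),np.degrees(np.arctan2(q[1],q[0])),len(b))
for n,u,v,r in(("bottle",231,229,16),("jug",158,242,30)):
    w=W[win(u,v,r)];s=w[w[:,2]>.1];print(n,s.mean(0),len(s))
E
```

```text
table z 0.0013186710545698421 0.0026639772683951348
FL [ 0.44914071 -0.0117328   0.05443707] plate z 0.023045035820417503 knob [ 0.44936477 -0.01234164  0.05866173] 79
FS [ 0.36119012 -0.26181848  0.03793207] plate z 0.022223701780297422 knob [ 0.36106279 -0.26156531  0.05668244] 59
ML rim [0.68537562 0.1581118  0.06849889] 0.08954825710689729 401
MS rim [ 0.56842353 -0.39778712  0.05165612] 0.07448071895619857 312
WL ring [ 0.68691818 -0.15030893  0.04167886] 644 bail [ 0.68633311 -0.1492404   0.08471906] 0.09290305035366164 111.79438799402556 169
WS ring [0.5662077  0.40658663 0.03063837] 310 bail [0.56603549 0.40537979 0.08411547] 0.09323719728319002 95.64409089908693 130
bottle [0.39876585 0.25592006 0.11927395] 94
jug [0.37040772 0.44271785 0.1147388 ] 408
```

```bash
python3 - <<'E'
from h import *
D=np.load("scene0.npy");c=calibration("scene");W=cloud(c,D);p=cv2.imread("pics/scene0.png");pt=cv2.imread("pics/top0.png")
def near(x,y,r): return np.hypot(W[...,0]-x,W[...,1]-y)<r
for n,x,y,z in(("FL",.449,-.012,.022),("FS",.361,-.262,.021)):
    m=big(blue(p)&near(x,y,.08));k=W[m&(W[...,2]>z+.02)&(W[...,2]<.07)];s=W[m&(abs(W[...,2]-z)<.005)];print(n,"knob",k.mean(0),k[:,2].max(),"plate",circ(s))
for n,x,y,z in(("ML",.685,.158,.09),("MS",.568,-.398,.075)):
    s=W[near(x,y,.09)&(abs(W[...,2]-z)<.005)];print(n,circ(s),len(s))
for n,x,y in(("WL",.686,-.15),("WS",.566,.406)):
    b=W[near(x,y,.05)&(W[...,2]>.07)&(W[...,2]<.095)];q=np.linalg.svd(b[:,:2]-b[:,:2].mean(0))[2][0]
    print(n,b.mean(0),(b[:,:2].min(0)+b[:,:2].max(0))/2,np.degrees(np.arctan2(q[1],q[0])),len(b))
# cheese check from top picture
h=cv2.cvtColor(pt,cv2.COLOR_BGR2HSV);ct=calibration("top")
ym=(abs(h[...,0].astype(int)-28)<8)&(h[...,1]>60)
for n,u,v,z,r in(("ML",267,118,.072,36),("MS",484,157,.058,28)):
    m=np.zeros(ym.shape,bool);m[v-r:v+r,u-r:u+r]=1;print(n,"cheese",circ(onplane(ct,outline(big(ym&m)),z)))
def q(a): a=np.radians(a);return [0,np.cos(a/2),np.sin(a/2),0]
P=dict(FL=(.449,-.012),FS=(.361,-.262),ML=(.685,.158),MS=(.568,-.398),WL=(.686,-.15),WS=(.566,.406))
for n,(x,y) in P.items():
  az=np.degrees(np.arctan2(y,x))
  for a in (az,az+90,az+180,az-90, 111.8,-68.2,95.6,-84.4):
    j=[kin.inverse_kinematics([x,y,z],q(a)) for z in(.1,.3)]
    print(n,round(a),*[None if k is None else np.round(k,2)[[0,1,3,5,6]] for k in j])
E
```

```text
FL knob [ 0.44820573 -0.00986069  0.05682518] 0.06172990397593858 plate [ 0.44849043 -0.00985416  0.04159769]
FS knob [ 0.35776797 -0.25045975  0.04782829] 0.04782828790143934 plate [ 0.36074827 -0.26050381  0.02935703]
ML [0.68400186 0.16090091 0.06887839] 524
MS [ 0.56622335 -0.3965658   0.05198783] 326
WL [ 0.68777662 -0.15064716  0.08235972] [ 0.68455338 -0.15111655] -68.44236694476076 268
WS [0.56697735 0.40922897 0.08155413] [0.56597225 0.40984869] 94.33719091242001 193Traceback (most recent call last):
  File "<stdin>", line 15, in <module>
  File "h.py", line 20, in big
    n,l,s,c=cv2.connectedComponentsWithStats(m.astype(np.uint8)); return l==1+s[1:,4].argmax()
                                                                              ~~~~~~~~~~~~~~^^
ValueError: attempt to get argmax of an empty sequence
```

```bash
cat >> h.py <<'E'
def q(a): a=np.radians(a);return np.array([0,np.cos(a/2),np.sin(a/2),0])
P=dict(FL=(.4489,-.0108),FS=(.361,-.261),ML=(.6847,.1595),MS=(.5673,-.3972),WL=(.6863,-.1502),WS=(.5663,.4070))
E
python3 - <<'E'
from h import *
for n,(x,y) in P.items():
  az=np.degrees(np.arctan2(y,x)); o=[]
  for a in (az,az+90,az+180,az-90, 111.8,-68.2,95.6,-84.4):
    j=[kin.inverse_kinematics([x,y,z],q(a)) for z in(.1,.3)]
    o.append((round(a),)+tuple(None if k is None else [float(t) for t in np.round(k,2)[[0,3,4,6]]] for k in j))
  print(n,*o,sep='\n ')
E
```

```text
FL
 (-1, [-0.6, 2.26, -0.6, -1.12], [-0.88, 2.12, -0.1, -1.58])
 (89, [-0.42, 2.25, -0.37, 0.22], [-0.71, 2.11, -0.08, -0.04])
 (179, [-0.28, 2.24, -0.19, 1.62], [-0.56, 2.1, -0.06, 1.5])
 (-91, [-0.03, 2.23, 0.09, 2.91], [0.92, 2.02, 0.31, 2.71])
 (112, [-0.38, 2.25, -0.32, 0.58], [-0.67, 2.11, -0.07, 0.35])
 (-68, [-0.99, 2.28, -1.24, -1.67], [-1.24, 2.13, -0.3, -2.5])
 (96, [-0.41, 2.25, -0.35, 0.33], [-0.7, 2.11, -0.07, 0.07])
 (-84, [-0.99, 2.28, -1.24, -1.95], [-1.24, 2.13, -0.3, -2.78])
FS
 (-36, [-0.3, 2.28, -1.06, -0.67], [-0.66, 2.13, -0.29, -1.35])
 (54, [-0.3, 2.28, -1.06, 0.9], [-0.29, 2.12, -0.1, -0.01])
 (144, [0.22, 2.26, -0.32, 1.74], [0.28, 2.1, -0.03, 1.46])
 (-126, [0.56, 2.24, 0.08, 2.92], [1.52, 2.03, 0.3, 2.72])
 (112, [0.13, 2.26, -0.43, 1.29], [-0.29, 2.12, -0.1, 0.99])
 (-68, [-0.3, 2.28, -1.06, -1.23], [-0.66, 2.13, -0.29, -1.92])
 (96, [-0.03, 2.27, -0.65, 1.22], [-0.29, 2.12, -0.1, 0.71])
 (-84, [-0.39, 2.29, -1.24, -1.35], [-0.66, 2.13, -0.29, -2.2])
ML
 (13, [-0.7, 1.64, -0.57, -1.21], [-0.74, 1.52, -0.39, -1.35])
 (103, [-0.55, 1.63, -0.34, 0.18], [-0.
[... 1208 characters left out ...]
1, 0.83])
 (-68, [-0.55, 1.66, -1.22, -1.76], [-0.56, 1.53, -0.86, -1.97])
 (96, [-0.18, 1.64, -0.45, 0.58], [-0.33, 1.52, -0.42, 0.56])
 (-84, [-0.55, 1.66, -1.22, -2.05], [-0.56, 1.53, -0.86, -2.25])
WS
 (36, [-1.01, 1.65, -0.44, -1.31], [-1.07, 1.53, -0.31, -1.42])
 (126, [-0.82, 1.64, -0.15, 0.03], [-0.86, 1.51, -0.12, 0.0])
 (216, [-0.63, 1.62, 0.12, 1.39], [-0.64, 1.49, 0.06, 1.44])
 (-54, [-0.4, 1.6, 0.43, 2.73], [-0.43, 1.47, 0.24, 2.87])
 (112, [-0.84, 1.64, -0.18, -0.19], [-0.89, 1.51, -0.14, -0.22])
 (-68, [-0.44, 1.61, 0.38, 2.52], [-0.46, 1.48, 0.21, 2.65])
 (96, [-0.87, 1.64, -0.23, -0.44], [-0.93, 1.52, -0.18, -0.47])
 (-84, [-0.48, 1.61, 0.32, 2.28], [-0.5, 1.48, 0.18, 2.39])
```

```bash
python3 - <<'E'
import cv2
a=cv2.imread("pics/scene0.png")[130:240,90:340];b=cv2.imread("pics/top0.png")[170:310,300:510]
b=cv2.resize(b,(375,250));a=cv2.resize(a,(420,250))
import numpy as np;cv2.imwrite("pics/crop0.png",np.hstack([a,b]))
E
```

```text
(no output)
```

View pics/crop0.png

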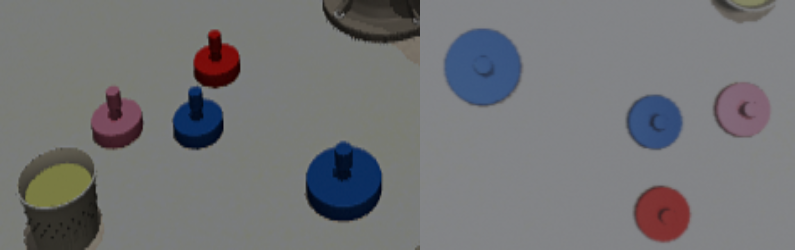

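```bash
python3 - <<'E'
from h import *
x,y=P['FL']
env.reach([x,y,.26],q(100)); env.grip(.06,40)
p,d=camera("wrist");cv2.imwrite("pics/w1.png",p);c=calibration("wrist")
m=big(blue(p));W=cloud(c,d);k=W[m&(W[...,2]>.05)&(W[...,2]<.066)]
print("plate",circ(onplane(c,outline(m),.022)),"knob",k.mean(0),circ(k),len(k))
s=env.get_state();print(s['time'],s['tcp_pos'],s['opening'])
E
```

```text
plate [ 0.44738988 -0.01099833  0.05580684] knob [ 0.44786386 -0.01089242  0.05788634] [ 0.44790003 -0.01100167  0.00898594] 515
2.85 [ 0.44893394 -0.01074391  0.25999062] 0.06023136884642976
```

View pics/w1.png

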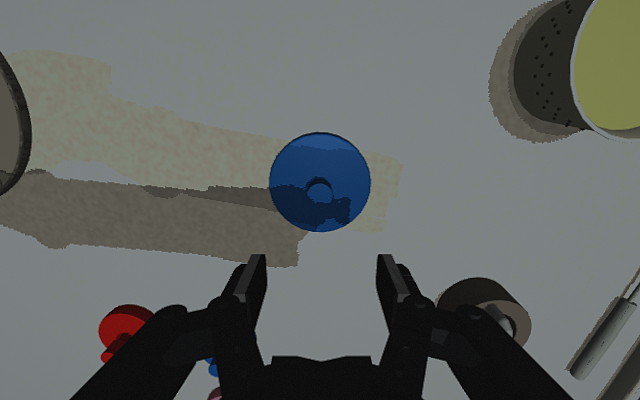

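The crop confirms that the blue disc is the small follower, with the pink and red look-alikes beside it. The wrist view shows the large follower at (320,182) with its knob at (318,190), matching the measured position. I'll pick it up now.

```bash
cat >> h.py <<'E'
def st(t): s=env.get_state();print(t,round(s['time'],1),np.round(s['tcp_pos'],4),'op',round(s['opening'],4),'gf',round(s['gripper_force'],1),'F',np.round(s['force'],1))
def pick(xy,z,a,f,op=.06,lift=.15):
    env.movel([*xy,z+.03],.25,q(a)); env.movel([*xy,z],.08); env.grip(.0,f); st('gripped')
    env.movel([*xy,z+.02],.06); env.movel([*xy,z+lift],.25); st('lifted')
def place(xy,z,a,clear=.02):
    "z: expected TCP height when seated"
    s=env.get_state()['tcp_pos']; env.movel([*xy,s[2]],.3,q(a)); env.movel([*xy,z+clear],.2); env.dwell(.2); st('above')
    r=env.movel([*xy,z-.004],.02,stop_force=4); st(f'down {r}')
E
python3 - <<'E'
from h import *
pick((.4477,-.011),.101,100,40)
place(P['ML'],.173,100)
E
```

```text
gripped 4.5 [ 0.4479 -0.011   0.1015] op 0.0252 gf 39.0 F [-0.1  0.5  5.6]
lifted 5.6 [ 0.447  -0.0108  0.2501] op 0.0243 gf 39.5 F [ 0.  -0.2 -2.1]
above 7.4 [0.6856 0.1594 0.195 ] op 0.0247 gf 39.4 F [-0.9  0.7 -2. ]
down True 8.3 [0.6845 0.1595 0.1736] op 0.0246 gf 40.0 F [-1.2 -0.2  5.9]
```

```bash
python3 - <<'E'
from h import *
env.grip(.06); st('rel'); env.movel([*P['ML'],.30],.25)
x,y=P['FS']; env.movel([x,y,.26],.4,q(100)) if 0 else env.reach([x,y,.26],q(100))
p,d=camera("wrist");cv2.imwrite("pics/w2.png",p);c=calibration("wrist")
m=big(blue(p));W=cloud(c,d);k=W[m&(W[...,2]>.05)&(W[...,2]<.066)]
print("FS plate",circ(onplane(c,outline(m),.021)),"knob",k.mean(0),len(k))
t,D=camera("top");cv2.imwrite("pics/t2.png",t);c=calibration("top");W=cloud(c,D)
n=np.hypot(W[...,0]-.685,W[...,1]-.16)<.09
b=big(blue(t)&n); print("FL seated",circ(onplane(c,outline(b),.094)),"knob",np.nanmean(W[b&(W[...,2]>.12)],0),"plate z",np.nanmedian(W[b,2]))
s=W[n&~b&(abs(W[...,2]-.09)<.006)];print("rim",circ(s),len(s)); 
pl=W[b&(abs(W[...,2]-.094)<.008)];A=np.c_[pl[:,:2],np.ones(len(pl))];print("tilt",np.linalg.lstsq(A,pl[:,2],rcond=None)[0][:2]); st('')
E
```

```text
rel 8.7 [0.6836 0.1594 0.1722] op 0.0602 gf 0.0 F [ 0.8 -0.7 -0.4]
FS plate [ 0.35881541 -0.26201542  0.03891945] knob [ 0.35937696 -0.26217858  0.05696786] 353
FL seated [0.6859829  0.15842732 0.05544944] knob [0.68629041 0.15786808 0.13062139] plate z 0.09536621419537328
rim [0.68591203 0.15896163 0.06761025] 485
tilt [ 0.00090721 -0.00017133]
 11.4 [ 0.3619 -0.2607  0.2601] op 0.0596 gf 0.0 F [-0.4  0.3 -0.3]
```

View pics/t2.png

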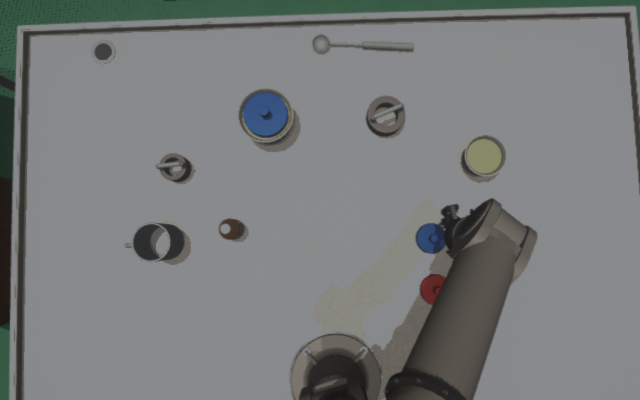

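The top view shows the large follower seated at (266,114). It is level and within 1 mm of the mould's centre. Next is the small follower.

```bash
python3 - <<'E'
from h import *
pick((.360,-.262),.100,100,40)
place(P['MS'],.158,100)
env.grip(.06); st('rel'); env.movel([*P['MS'],.28],.25)
x,y=P['WL']; env.movel([x,y,.28],.35,q(111.7)); env.dwell(.3)
p,d=camera("wrist");cv2.imwrite("pics/w3.png",p);c=calibration("wrist");W=cloud(c,d)
n=np.hypot(W[...,0]-x,W[...,1]-y)<.07
b=W[n&(W[...,2]>.076)&(W[...,2]<.092)];v=np.linalg.svd(b[:,:2]-b[:,:2].mean(0),full_matrices=False)[2][0]
r=W[n&(abs(W[...,2]-.05)<.004)]
print("WL bail",b.mean(0),np.degrees(np.arctan2(v[1],v[0])),len(b),"ext",np.ptp((b[:,:2])@v),"ring",circ(r),(np.nanmin(r,0)+np.nanmax(r,0))/2,np.ptp(r,0))
t,D=camera("top");c=calibration("top");W=cloud(c,D);cv2.imwrite("pics/t3.png",t)
n=np.hypot(W[...,0]-P['MS'][0],W[...,1]-P['MS'][1])<.07
b=big(blue(t)&n); print("FS seated",circ(onplane(c,outline(b),.079)),"knob",np.nanmean(W[b&(W[...,2]>.105)],0),"plate z",np.nanmedian(W[b,2]))
s=W[n&~b&(abs(W[...,2]-.075)<.006)];print("rim",circ(s),len(s)); 
pl=W[b&(abs(W[...,2]-.079)<.008)];A=np.c_[pl[:,:2],np.ones(len(pl))];print("tilt",np.linalg.lstsq(A,pl[:,2],rcond=None)[0][:2]); st('')
E
```

```text
gripped 13.0 [ 0.3602 -0.2621  0.1005] op 0.0207 gf 38.9 F [-1.5 -0.1  6.9]
lifted 14.2 [ 0.3597 -0.2613  0.2492] op 0.0205 gf 39.2 F [-0.3  0.2 -2.2]
above 15.8 [ 0.5678 -0.3978  0.1799] op 0.0206 gf 39.2 F [-0.7 -0.3 -2. ]
down True 16.7 [ 0.5672 -0.3971  0.1586] op 0.0205 gf 39.7 F [-0.3  1.   5.2]
rel 17.2 [ 0.5667 -0.3965  0.1575] op 0.0603 gf 0.0 F [-0.4  0.4 -0.1]
WL bail [ 0.68472945 -0.14738598  0.08418792] -68.04837455027932 1045 ext 0.0908316010386222 ring [ 0.68608625 -0.15073813  0.04128642] [ 0.686507   -0.15148111  0.0493488 ] [0.09883695 0.09900038 0.00665478]
FS seated [ 0.56925743 -0.39673857  0.03857232] knob [ 0.56965975 -0.39678199  0.11577507] plate z 0.08045384326474259
rim [ 0.56865403 -0.39889829  0.05076376] 364
tilt [0.0071277  0.00273001]
 19.2 [ 0.686  -0.151   0.2801] op 0.0602 gf 0.0 F [ 0.5 -0.2 -0.2]
```

View pics/w3.png

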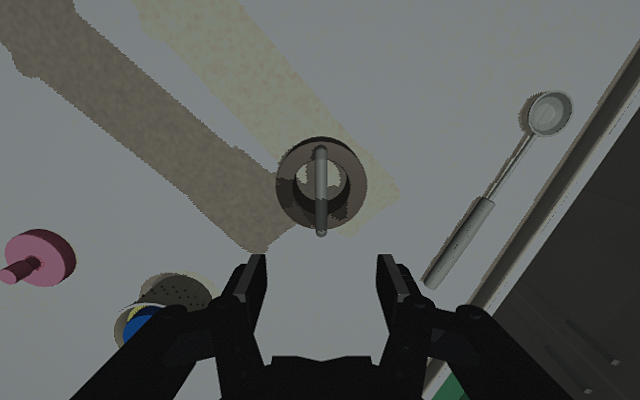

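The small follower is seated at 0.080 m, within 2 mm of its mould's centre. The wrist view shows the large weight at (321,183), its bail aligned with the tool's x axis. I'll grasp the bail.

```bash
python3 - <<'E'
from h import *
pick((.6862,-.1506),.134,111.8,90,lift=.17)
place((.6848,.159),.228,111.8)
p,d=camera("wrist");cv2.imwrite("pics/w4.png",p)
E
```

```text
gripped 20.8 [ 0.6855 -0.1511  0.1342] op 0.0094 gf 87.8 F [-3.9 -1.2  5. ]
lifted 22.1 [ 0.6853 -0.15    0.3021] op 0.0096 gf 87.9 F [-0.2  0.7 -7.6]
above 23.9 [0.6859 0.1585 0.25  ] op 0.0088 gf 87.9 F [-0.6 -0.6 -6. ]
down True 24.8 [0.6839 0.1587 0.2281] op 0.0089 gf 89.6 F [-4.6 -1.4  7.1]
```

View pics/w4.png

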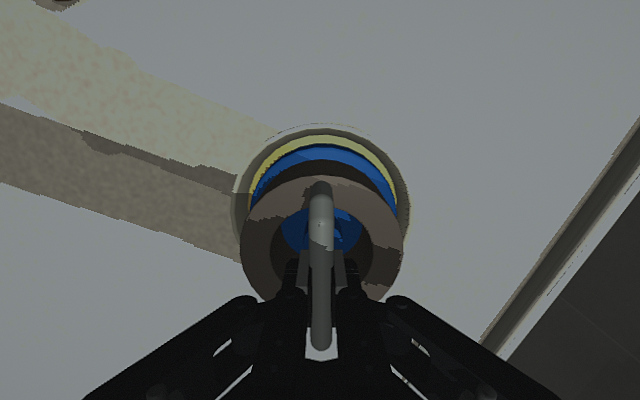

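The large weight has touched down at the expected height, with the knob inside its hole at (320,230). I'll release it and check from the top.

```bash
python3 - <<'E'
from h import *
env.grip(.06); st('rel'); s=env.get_state()['tcp_pos']; env.movel([s[0],s[1],.30],.2)
x,y=P['WS']; env.movel([x,y,.30],.35,q(95)); env.dwell(.3)
p,d=camera("wrist");cv2.imwrite("pics/w5.png",p);c=calibration("wrist");W=cloud(c,d)
n=np.hypot(W[...,0]-x,W[...,1]-y)<.055
b=W[n&(W[...,2]>.079)&(W[...,2]<.092)];v=np.linalg.svd(b[:,:2]-b[:,:2].mean(0),full_matrices=False)[2][0]
r=W[n&(abs(W[...,2]-.05)<.004)]
print("WS bail",b.mean(0),np.degrees(np.arctan2(v[1],v[0])),"ring",(np.nanmin(r,0)+np.nanmax(r,0))/2,np.ptp(r,0))
t,D=camera("top");c=calibration("top");W=cloud(c,D);cv2.imwrite("pics/t5.png",cv2.resize(t[60:260,140:540],(800,400)))
n=np.hypot(W[...,0]-.685,W[...,1]-.159)<.09
r=W[n&(abs(W[...,2]-.145)<.005)];print("WL ring",circ(r),(np.nanmin(r,0)+np.nanmax(r,0))/2,np.ptp(r,0))
m=big(n&(blue(t)|((W[...,2]>.085))));s=W[n&(abs(W[...,2]-.09)<.004)&~blue(t)];print('rim',circ(s),len(s));st('')
E
```

```text
rel 25.4 [0.683  0.1591 0.2259] op 0.0601 gf 0.0 F [-0.8 -0.1 -0.5]
WS bail [0.5646463  0.41212247 0.08451221] -85.3507795381025 ring [0.5648627  0.41004561 0.04994784] [0.0715505  0.07105853 0.00762861]
WL ring [0.68580184 0.15565843 0.04165295] [0.68665281 0.15601861 0.14499854] [0.09911787 0.09948079 0.00988652]
rim [0.6873365  0.15894012 0.06760463] 383
 27.2 [0.5667 0.4062 0.3001] op 0.0599 gf 0.0 F [ 0.1 -0.3 -0.7]
```

View pics/t5.png

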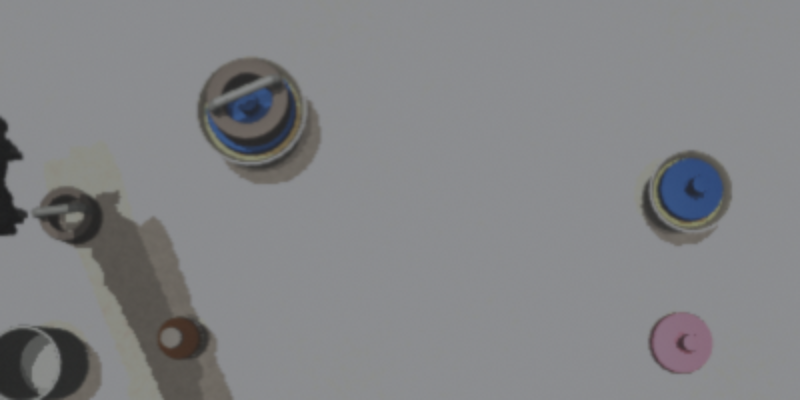

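View pics/w5.png

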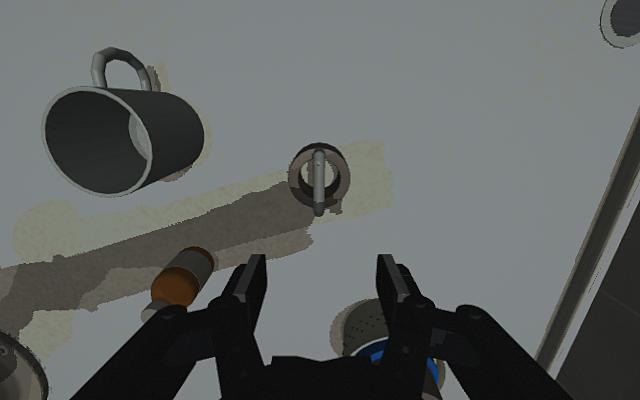

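The top view shows the large weight around the knob at crop (250,102), about 2 mm off centre. The wrist view shows the small weight at (319,178), its bail aligned with the tool. I'll pick it up.

```bash
python3 - <<'E'
from h import *
pick((.5653,.4095),.134,94.7,70,lift=.20)
place((.5677,-.3968),.213,94.7)
p,d=camera("wrist");cv2.imwrite("pics/w6.png",p)
E
```

```text
gripped 28.9 [0.5652 0.4097 0.1344] op 0.01 gf 68.2 F [-2.7 -0.9  3. ]
lifted 30.3 [0.5644 0.4093 0.3321] op 0.0097 gf 68.2 F [ 0.2 -0.  -4. ]
above 34.0 [ 0.5683 -0.3975  0.2348] op 0.0097 gf 68.2 F [ 0.4 -0.5 -2.1]
down True 34.9 [ 0.5672 -0.3969  0.2132] op 0.0099 gf 69.0 F [-1.3  0.5  4.5]
```

View pics/w6.png

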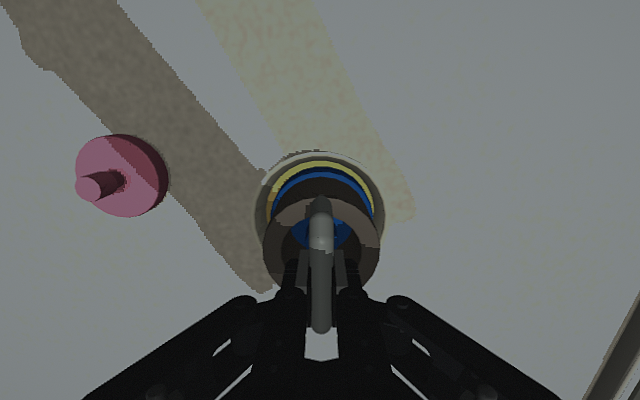

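The small weight is down at the expected height, with the knob inside its hole. I'll release it and check both stacks with the wrist camera.

```bash
python3 - <<'E'
from h import *
env.grip(.06); st('rel'); s=env.get_state()['tcp_pos']; env.movel([s[0],s[1],.36],.2)
im=[]
for n,xy,zw,zp,zr,R,Rm in(("S",(.567,-.397),.129,.079,.075,.05,.06),("L",(.6845,.159),.144,.094,.090,.065,.08)):
    if n=="L": env.movel([*xy,.36],.35,q(95))
    env.dwell(.4); c=calibration("wrist");p,d=camera("wrist");W=cloud(c,d);im.append(p[:300,170:470])
    N=np.hypot(W[...,0]-xy[0],W[...,1]-xy[1])<Rm
    r=W[N&(abs(W[...,2]-zw)<.004)]; print(n,"ring mid",(np.nanmin(r,0)+np.nanmax(r,0))/2,np.ptp(r,0))
    A=np.c_[r[:,:2],np.ones(len(r))];print(" tilt",np.linalg.lstsq(A,r[:,2],rcond=None)[0][:2])
    pl=W[N&blue(p)&(abs(W[...,2]-zp)<.004)];print(" plate",circ(pl),len(pl),np.median(pl[:,2]))
    rm=W[N&~blue(p)&(abs(W[...,2]-zr)<.003)];rm=rm[np.hypot(*(rm[:,:2]-xy).T)>R*.9];print(" rim",circ(rm),len(rm))
    k=W[N&blue(p)&(W[...,2]>zp+.03)];print(" knob",k.mean(0),(k.min(0)+k.max(0))/2,len(k))
env.reach([.5,.0,.40],q(95)); t,D=camera("top"); sc,_=camera("scene")
cv2.imwrite("pics/end.png",np.hstack(im+[cv2.resize(sc[110:310,80:520],(200,300))]))
cv2.imwrite("pics/end_scene.png",sc); st('')
E
```

```text
rel 35.5 [ 0.567  -0.3959  0.2116] op 0.0604 gf 0.0 F [-0.2  0.1 -0.3]
S ring mid [ 0.56774365 -0.39599541  0.12889829] [0.07052422 0.07000783 0.00770366]
 tilt [ 0.00121749 -0.00079589]
 plate [ 0.56632089 -0.38412681  0.02633648] 649 0.07901410147602222
 rim [ 0.56671937 -0.39854113  0.05216903] 761
 knob [ 0.56992032 -0.39083358  0.12827175] [ 0.57212332 -0.38574077  0.13679788] 88
L ring mid [0.68528176 0.15753278 0.14379143] [0.09870413 0.09874993 0.00753383]
 tilt [ 0.00015774 -0.00051223]
 plate [0.68084497 0.17720652 0.03700867] 1751 0.09398536355749837
 rim [0.68381901 0.15996239 0.06864715] 1029
 knob [0.6920745  0.16484083 0.13385432] [0.69364823 0.17292301 0.15041432] 215
 40.1 [0.5011 0.0015 0.4002] op 0.0603 gf 0.0 F [ 0.4  0.1 -0.5]
```

View pics/end.png

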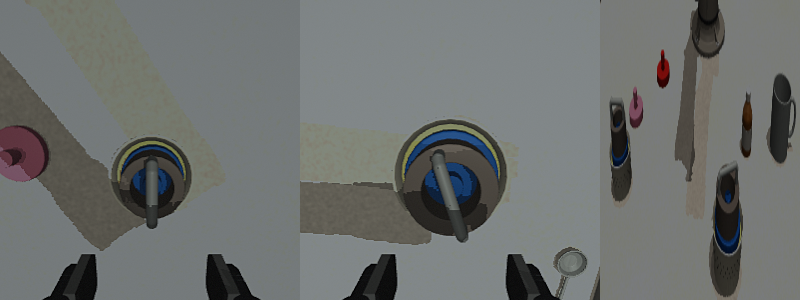

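View pics/end_scene.png

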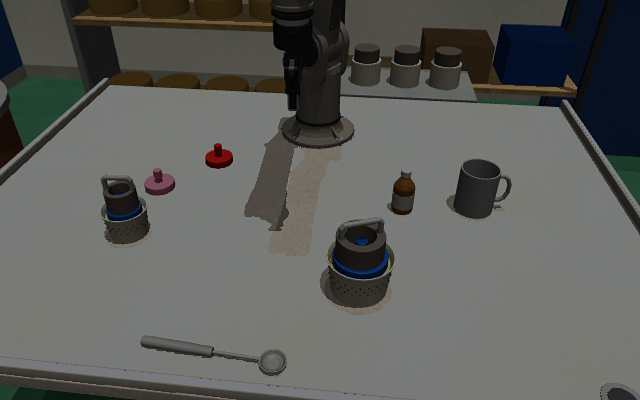

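Both stacks stand level. Each weight is within about 3 mm of its mould's centre, and the bottle at (403,193) and jug at (478,188) haven't moved. I'm handing the job in.

```bash
python3 -c "
from cell import job;print(job.job_done())"
```

```text
the job is handed in; nothing more can be done
None
```

I handed the job in after about 40 s of the 118 s: both followers are seated level in their moulds, each ring weight sits about 1–3 mm from its mould's centre, and the moulds, bottle and jug stand where they were.

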